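# Clear the speaker out of the key box door's swing and shut the door

## Robot

A 6-joint arm with a two-finger parallel gripper is mounted at the origin on the work surface. World frame = base frame: x ahead of the robot, y to its left, z up, the work surface at z = 0. Lengths are in m, angles in degrees, forces in N, time in s.
With the tool pointing down it reaches from about 0.35 to 0.925 m from the base axis. Payload 6.4 kg.
Tool frame: the origin (TCP) lies midway between the tips of the shut fingers; the grasp point (between the pads) lies 19 mm behind it; z points along the fingers, y is the direction in which the jaws open and shut (so a half turn about z gives the same grasp; the last joint's range is limited). The gripper opens to 94 mm and grips with 3 to 60 N. Pads are 16 mm wide; open, the fingers measure 119 mm over their backs; the gripper's body (75 mm by 177 mm) begins 78 mm behind the grasp point.
Start: joints at [56.66, 14.043, 89.255, -0, 76.702, -9.975], TCP at [0.258, 0.597, 0.205] pointing down, gripper open.
Joint ranges: [-179.41, 179.41], [-58.25, 129.5], [7.25, 145.43], [-54.29, 234.29], [11.92, 165.04], [-157.13, 157.13]. Speed limits (degrees/s): [147.25, 147.25, 180, 180, 180, 180].

## Interface

Orientations are given as a 3x3 rotation matrix whose columns are the frame's x, y, z axes.
In Python, from plant import env gives the robot as it stands.
- The arm moves only by the tool step_arm, never from a script. Its argument "motion" is a list that holds one entry, the list of rows, each a list of 7 numbers: the opening, from 0 (shut) to 1 (fully open), then the shift along the tool's x, y, z in cm, then the turn, a rotation vector about the tool's x, y, z in degrees. In form: [[[claw, dx, dy, dz, rx, ry, rz], ...]]. A call has 1 to 5 rows; each row is the pose to reach, as a shift and turn from the pose measured when the call began, along the tool's axes at that moment; what a row does not reach only later rows make up. A row lasts 1/8 s, in which the tool goes at most 62.5 mm and 10.7 degrees, less where a joint would pass 70% of its speed; a pose out of reach is approached as far as the arm can. A call with a gripper value outside its range is refused whole. The fingers move at their own pace and stop on an object; "force" is the grip in N (left out, the last holds). Time passes only in rows, so rows that repeat a pose let the fingers close. It gives the time, the measured TCP pose, the force and the opening at its end, in the units of the state.
- env.get_obs(): the state, without advancing time (a new reading comes with each control period).
- env.snapshot(name): name is "side" or "top"; returns a dict with "pixels" (480x640x3 uint8, red, green, blue), "fx", "fy", "cx", "cy" (pixels), "T" (4x4, takes a point from camera to world coordinates). Camera axes: x right, y down, z forward; pixel columns grow to the right and rows downward; lengths in m; the calibration is good to about 2 mm. A picture is of the moment at which its call begins. There is no depth.
- env.close_job(): hands the job in, once; it reports no verdict.
The state is a dict: "time_s": time; "joint_pos": joint angles; "joint_velocities": joint speeds; "tau": joint torques, N m; "position": TCP position; "tool_rot": TCP orientation; "force": force on the tool from outside, world axes, zero at the start; "torque": the same for the moment, N m; "grip_width": opening from 0.0 (shut) to 1.0 (fully open).
Only numpy, scipy, OpenCV 4.12 (cv2) and the standard library are available. Lean on these libraries where they do the work, as an engineer would, in place of code of your own. Each camera call takes 0.05 s, during which the arm holds its last target.

## Task

The door of the plywood key box cannot swing shut because the blue speaker is standing in its way. With your fingertips push the speaker along the shelf, away from the door, until its back sits flush against the upright divider next to the books, then push the door fully shut. Do not lift, tip or pinch anything, and leave the power bank, the terracotta dish and the bottle opener where they are.

Things in the scene. Friction and masses are not known exactly. Their poses are not given: they have to be found in the camera images.
- shelf: pale maple cubby shelf, fixed on the work surface, open above. Board 400 mm deep (x -200 to 200), 18 mm thick. Origin at its underside; x to the back (away from the robot), y left along the shelf, z up. Upright panels 18 mm thick stand 100 mm above the board over its whole depth: the divider (face towards +y at y = -290 mm), and others at y = 411 and -501 mm. Back lip 32 mm high at x = 200 mm.
- stop (a point): point on the maple divider's face that the speaker goes against: at mid depth, at the height of the board's top. Axes as the shelf's: the face is the plane y = 0 here and the board with the speaker lies on its +y side. Beyond the divider is a small bay with books and a spectacle case, all fixed.
- speaker: blue plastic portable speaker, a brick 160 mm long (its x), 86 mm deep (its y) and 76 mm tall, edges rounded 8 mm, about 0.45 to 0.9 kg, standing loose on the board with its length roughly from front to back. Origin: centre of its underside. Its grille is on its +y side (towards the door), its flat back on its -y side (towards the divider).
- keybox: open-fronted plywood key box, 95 mm deep (x), 240 mm wide (y), 125 mm tall, fixed to the board, its door hung on the front (-x). Origin: centre of its underside, on the board's top. Axes parallel to the shelf's.
- door (a joint): angle (rad) of the key box's door: 0 is fully shut against the box front, a rigid stop; near 1.57 it stands straight out towards the robot. Starts at 1.55 to 1.85, limit 1.9. Upright hinge line on the box's left (+y) front edge. Stiff friction hinge, no spring: about 1 N at the free edge moves it slowly. Door 10 mm thick, 238 mm from hinge to free edge, 121 mm tall, 2 mm above the board.
- door_hinge (a point): on the hinge line, at the height of the box's top (125 mm above the board). It turns with the door: its -y axis points from the hinge to the free edge, its -x axis points out of the door's outer face, the outer face lies 10 mm from this point along -x. As the door is shut, these axes come parallel to the shelf's.
- door_edge (a point): upper corner of the free edge, on the outer face of the door (123 mm above the board); axes as door_hinge. The outer face is grey laminate, flat, with a black 26 mm finger hole marked 33 mm from the free edge: this is the side to push. The inner side is bare plywood.
- power_bank: white power bank, 140 x 68 x 16 mm, loose on the board behind the work, beside the box; leave it alone. Origin: centre of its underside, x along its length.
- dish: round terracotta dish, 90 mm across, 26 mm tall, loose on the board on the other side of the box; leave it alone. The dish and the power bank may have changed places. Origin: centre of its underside.
- opener: flat steel bottle opener, 130 mm long, 36 mm wide, 5 mm thick, loose near the board's front edge; leave it alone. Origin: near the middle of its underside, x along its length (from 64 mm behind to 66 mm ahead of it).
Not all that is in view belongs to the job. Of the things that look like the speaker, the largest one is meant.

How it is judged (in metres and radians):
On the way, in this order (a step that is already met when the one before it is completed fails the run):
1. the speaker has been pushed flush against the divider (y of speaker in the frame of stop below 0.052 m and angle between the x axis of speaker and the x axis of shelf, either way round below 0.09 rad), for 0.2 s.
2. the door has been pushed fully shut (value of joint door below 0.035 rad), for 0.2 s.
At the end, for the whole second after the job is handed in: The speaker stands upright and still on the board, its back against the divider (its centre within 9 mm of full contact) and parallel to it within 0.09 rad; the door is shut to within 0.035 rad (8 mm at its free edge); power bank, dish and opener are within 15 mm of where they began (all of step 1 and y of speaker in the frame of stop above 0.035 m and z of speaker in the frame of stop below 0.005 m and angle between speaker's own z axis and vertical below 0.05 rad and linear speed of speaker below 0.01 m/s and value of joint door below 0.035 rad and distance of each of power_bank, dish, opener from where it was at the start of the episode below 0.015 m); the robot touches nothing.
It fails at once if the speaker is lifted off the board or tipped (z of speaker in the frame of stop above 0.012 m or angle between speaker's own z axis and vertical above 0.25 rad).
It fails at once if the speaker or the door is pinched: the fingers press on both its opposite faces at once ((contact force between the fingers and door_c0 above 2 N and contact force between the fingers and door_c1 above 2 N) or (contact force between the fingers and speaker_c1 above 2 N and contact force between the fingers and speaker_c2 above 2 N)).
It fails at once if a bystander is pushed away or lifted (distance of any of power_bank, dish, opener from where it was at the start of the episode above 0.03 m).
It also fails if it takes over 64 s, if anything falls off the work surface, if the arm or the gripper's body presses on something with over 40 N, if the wrist force passes 120 N, or if a joint passes its speed limit or range.

## Working session

There is one attempt and no reset: what is moved stays moved. The work goes in short steps, Python scripts to look and compute and a tool call to move; the robot and the scene stay as the last step left them, time stands still between calls to the robot, and variables do not carry over. Pictures are saved under pics/ and viewed, and the job is handed in when it is done.

Besides the shell and the picture viewer there is one more tool, called after "Call:" by a JSON object that holds its "op" and its "data", one argument or row to a line. step_arm: Moves the arm, as the interface text tells. Its arguments: {"type":"object","properties":{"motion":{"type":"array","items":{"type":"array","items":{"type":"array","items":{"type":"number"}}}},"force":{"type":"number"}},"required":["motion"]}

```bash
mkdir -p pics; ls
python3 - <<'E'
from plant import env
import cv2,numpy as np,pickle
for n in("side","top"):
    s=env.snapshot(n); cv2.imwrite(f"pics/{n}0.png",s["pixels"][:,:,::-1]); pickle.dump(s,open(f"{n}0.pkl","wb"))
    print(n,s["fx"],s["fy"],s["cx"],s["cy"]);print(np.round(s["T"],3))
o=env.get_obs();print(o)
E
```

```text
pics
side 439.34049819563563 439.34049819563563 316.26012550106714 237.5295772180157
[[ 0.952 -0.208  0.224  0.248]
 [-0.305 -0.68   0.666 -0.69 ]
 [ 0.014 -0.703 -0.711  0.831]
 [ 0.     0.     0.     1.   ]]
top 599.5131218622255 599.5131218622255 320.9401311445714 245.06935929242022
[[-0.016 -0.996  0.093  0.348]
 [-1.     0.015 -0.017  0.023]
 [ 0.015 -0.093 -0.996  1.701]
 [ 0.     0.     0.     1.   ]]
{'time_s': 0.1, 'joint_pos': array([ 5.66591526e+01,  1.40797745e+01,  8.93172132e+01, -1.36429288e-04,
        7.67021159e+01, -9.97458520e+00]), 'joint_velocities': array([-0.00276879, -0.07604084, -0.33661043, -0.04514768, -0.14995884,
        0.06326206]), 'tau': array([-5.89077208e-04, -4.16909480e+01, -3.15527344e+01,  6.86148531e-02,
        3.09027603e-02, -3.41383259e-05]), 'position': array([0.25748249, 0.59623949, 0.20446608]), 'tool_rot': array([[-9.17988399e-01,  3.96606102e-01, -9.48729592e-04],
       [ 3.96607125e-01,  9.17987307e-01, -1.44627749e-03],
       [ 2.97319245e-04, -1.70393888e-03, -9.99998504e-01]]), 'force': array([ 0.19868675, -0.99001187, -0.27244111]), 'torque': array([-0.00538965, -0.00505039,  0.00629873]), 'grip_width': 0.9965599076055497}
```

View pics/side0.png

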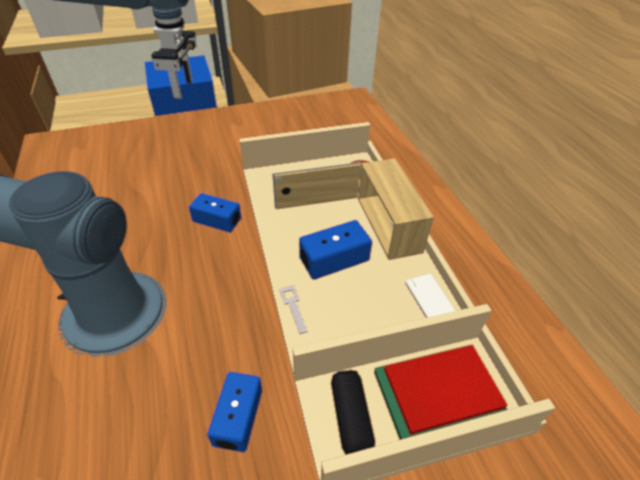

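View pics/top0.png

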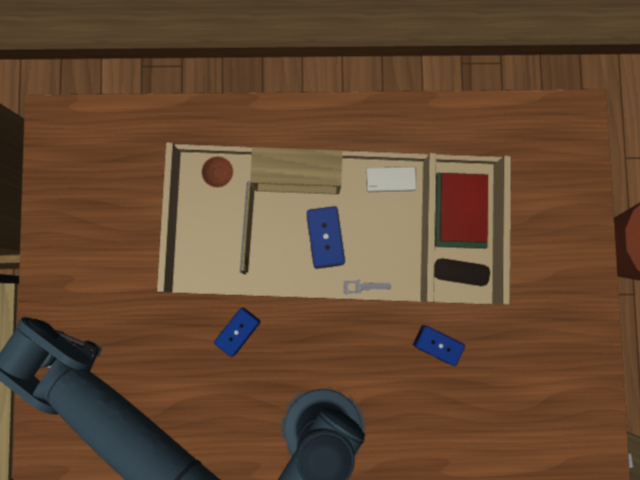

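```bash
cat > h.py <<'E'
import cv2,numpy as np,pickle
def ray(s,p):
    d=np.array([(p[0]-s["cx"])/s["fx"],(p[1]-s["cy"])/s["fy"],1.]);T=np.array(s["T"]);return T[:3,3],T[:3,:3]@d
def onz(s,p,z):
    o,d=ray(s,p);return o+d*(z-o[2])/d[2]
def tri(s1,p1,s2,p2):
    o1,d1=ray(s1,p1);o2,d2=ray(s2,p2)
    t=np.linalg.lstsq(np.c_[d1,-d2],o2-o1,rcond=None)[0]
    a=o1+t[0]*d1;b=o2+t[1]*d2;return (a+b)/2,np.linalg.norm(a-b)
def proj(s,P):
    q=np.linalg.inv(np.array(s["T"]))@np.r_[P,1];return np.array([s["fx"]*q[0]/q[2]+s["cx"],s["fy"]*q[1]/q[2]+s["cy"]])
def blobs(img,white=False):
    hsv=cv2.cvtColor(img,cv2.COLOR_RGB2HSV)
    m=cv2.inRange(hsv,(105,120,40),(130,255,255))
    n,l,st,c=cv2.connectedComponentsWithStats(m)
    return m,l,[(i,st[i],c[i]) for i in range(1,n) if st[i][4]>200]
E
python3 - <<'E'
from h import *
S={n:pickle.load(open(n+"0.pkl","rb")) for n in("side","top")}
for n in S:
    m,l,b=blobs(S[n]["pixels"]); 
    for i,st,c in b: print(n,st,c.round(1))
a=S["top"]["pixels"][140:310,155:355,::-1];cv2.imwrite("pics/ct1.png",cv2.resize(a,None,fx=4,fy=3.5,interpolation=cv2.INTER_CUBIC)) 
a=S["top"]["pixels"][140:310,340:520,::-1];cv2.imwrite("pics/ct2.png",cv2.resize(a,None,fx=3.5,fy=3.5,interpolation=cv2.INTER_CUBIC)) 
a=S["side"]["pixels"][120:340,235:445,::-1];cv2.imwrite("pics/cs1.png",cv2.resize(a,None,fx=2.7,fy=2.7,interpolation=cv2.INTER_CUBIC))
E
```

```text
side [ 145   56   70   59 2605] [180.7  87.6]
side [ 190  194   49   37 1225] [213.7 211.6]
side [ 300  221   71   57 2649] [335.3 248.5]
side [ 208  372   53   79 2684] [235.3 410.6]
top [ 308  207   36   60 1616] [325.2 236.9]
top [ 215  309   44   47 1050] [236.4 332. ]
top [ 414  326   50   40 1043] [439.2 345.2]
```

View pics/ct1.png

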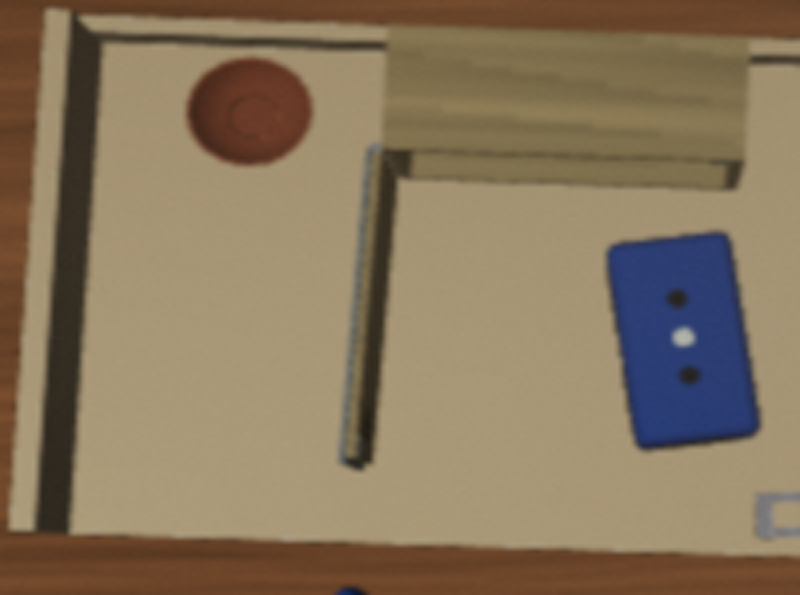

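View pics/ct2.png

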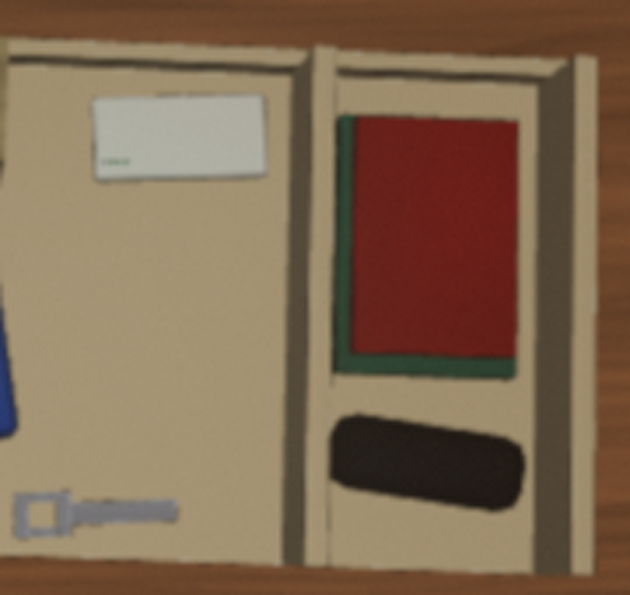

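View pics/cs1.png

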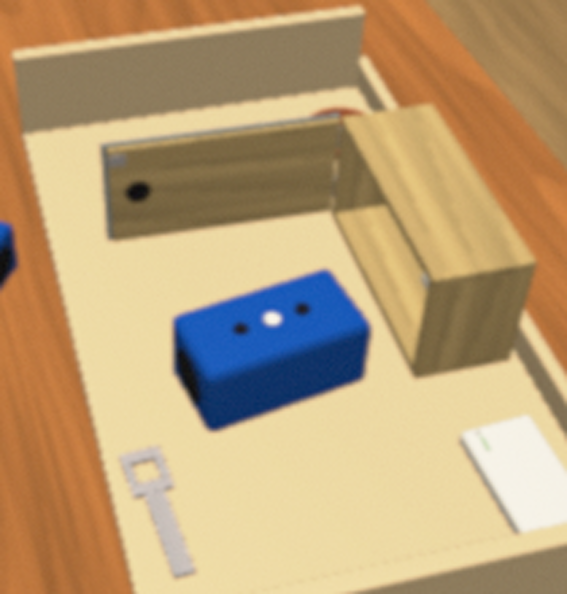

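Run:
```python
from h import *
S={n:pickle.load(open(n+"0.pkl","rb")) for n in("side","top")}
t,s=S["top"],S["side"]
def wh(img,x0,x1,y0,y1):
    g=img[y0:y1,x0:x1].astype(float).min(2); w=np.clip(g-110,0,None); yy,xx=np.mgrid[y0:y1,x0:x1]; return np.array([(w*xx).sum(),(w*yy).sum()])/w.sum()
a=wh(t["pixels"],318,334,229,245);b=wh(s["pixels"],328,343,231,246)
print("knob",a,b,tri(t,a,s,b))
print("door edge",tri(t,(240.5,272),s,(273.1,173.7)))
print("hinge top",tri(t,(247.7,182),s,(235+342/2.7,120+117/2.7)))
print("box corner(-y front)",tri(t,(155+740/4,140+160/3.5),s,(235+430/2.7,120+280/2.7)))
# speaker side outline corners/ min area rect top
for n in("top",):
    m,l,bl=blobs(S[n]["pixels"]); i=[b for b in bl if abs(b[2][0]-325)<5][0][0]
    mm=cv2.morphologyEx((l==i).astype('uint8'),cv2.MORPH_CLOSE,np.ones((9,9)))
    c=max(cv2.findContours(mm,0,1)[0],key=cv2.contourArea); r=cv2.minAreaRect(c);bp=cv2.boxPoints(r);print(r,bp)
    for z in(.094,):
        P=np.array([onz(t,p,z)[:2] for p in bp]);print(P.round(3),P.mean(0),[np.linalg.norm(P[k]-P[k-1]).round(3) for k in range(4)],[np.degrees(np.arctan2(*(P[k]-P[k-1])[::-1])).round(1) for k in range(4)])
# divider top edge +y
P=[onz(t,p,.118) for p in((427.1,301.4),(430,153.4))];print("divider face top",P,np.degrees(np.arctan2(P[1][1]-P[0][1],P[1][0]-P[0][0])))
# board front edge z=.018 
P=[onz(t,p,.018) for p in((155+70/4,140+534/3.5),(340+0,140+555/3.5),(340+283/3.5,140+565/3.5))];print("front",P,np.degrees(np.arctan2(P[2][1]-P[0][1],P[2][0]-P[0][0])))
P=[onz(t,p,.118) for p in((155+10/4,140+530/3.5),(155+47/4,140+10/3.5))];print("left panel outer top",P)
P=[onz(t,p,z) for p,z in(((352,286),.023),((390,287),.023),((391,179),.034),((217,171),.03))];print("opener2,pb,dish",P)
```

```text
knob [325.3817734  235.91256158] [335.40208408 237.53970535] (array([ 0.5221788 , -0.01620568,  0.09851491]), np.float64(0.0006045292965866986))
door edge (array([0.42787189, 0.20631824, 0.14366369]), np.float64(0.0036168643000222944))
hinge top (array([0.66475984, 0.18666362, 0.14065034]), np.float64(0.0034274041192472763))
box corner(-y front) (array([ 0.64900351, -0.05561208,  0.14411918]), np.float64(0.0006736898481228361))
((325.02996826171875, 236.70997619628906), (57.13422775268555, 29.839908599853516), 81.8698959350586) [[306.21997 210.53998]
 [335.75995 206.31998]
 [343.83997 262.87997]
 [314.3     267.09998]]
[[ 0.592  0.034]
 [ 0.603 -0.046]
 [ 0.449 -0.065]
 [ 0.439  0.015]] [ 0.52056217 -0.01523649] [np.float64(0.155), np.float64(0.081), np.float64(0.155), np.float64(0.08)] [np.float64(7.3), np.float64(-82.6), np.float64(-173.0), np.float64(97.3)]
divider face top [array([ 0.34232816, -0.28085281,  0.118     ]), array([ 0.73953986, -0.3016611 ,  0.118     ])] -2.9987506337207224
front [array([0.3779266 , 0.41083074, 0.018     ]), array([ 0.35377176, -0.05603342,  0.018     ]), array([ 0.34216299, -0.28252522,  0.018     ])] -92.95272508104124
left panel outer top [array([0.3797676 , 0.42698818, 0.118     ]), array([0.7770559 , 0.40589833, 0.118     ])]
opener2,pb,dish [array([ 0.38821019, -0.09002258,  0.023     ]), array([ 0.38374584, -0.19634916,  0.023     ]), array([ 0.68797179, -0.20591502,  0.034     ]), array([0.7180846 , 0.28520855, 0.03      ])]
```

The speaker is the large blue brick on the shelf, at top px (325,237) and side px (335,249). The lookalikes are the small bricks off the shelf at top px (237,332) and (440,345), and the blue bin in the background at side px (181,88). The crop confirms the choice: 160x86 within error, with its knob about 0.0985 m high. The shelf yaw is -3.0°.

```bash
cat >> h.py <<'E'
XS=np.array([np.cos(np.radians(3)),-np.sin(np.radians(3))]);YS=np.array([np.sin(np.radians(3)),np.cos(np.radians(3))])
def plan(ps,z,yaw=None,world=False):
    """target in shelf-aligned coords (origin world base) -> shift cm in tool axes, turn"""
    from plant import env
    from scipy.spatial.transform import Rotation as R
    o=env.get_obs();Rt=np.array(o["tool_rot"]);p=np.array(o["position"])
    xy=ps if world else ps[0]*XS+ps[1]*YS
    d=Rt.T@(np.r_[xy,z]-p)*100
    out=[d.round(2).tolist()]
    if yaw is not None: # direction of tool y in world, deg
        c,s_=np.cos(np.radians(yaw)),np.sin(np.radians(yaw)); y=np.array([c,s_,0]);zz=np.array([0,0,-1.]);x=np.cross(y,zz)
        out.append(R.from_matrix(Rt.T@np.c_[x,y,zz]).as_rotvec(degrees=True).round(1).tolist())
    print("t",round(o["time_s"],2),"pos",p.round(4),"ps",(p[:2]@XS).round(4),(p[:2]@YS).round(4),"F",np.round(o["force"],1),"->",out)
E
python3 -c "
from h import *
plan((.5207,.105),.2,-3)"
```

```text
t 0.1 pos [0.2575 0.5962 0.2045] ps 0.2259 0.6089 F [ 0.2 -1.  -0.3] -> [[-45.17, -36.98, 0.5], [-0.1, 0.0, 69.6]]
```

Call:
{"op": "step_arm", "data": {
  "motion": [
    [[1,-3.8,-3.1,0,0,0,6],[1,-7.6,-6.2,0,0,0,12],[1,-11.4,-9.3,0,0,0,18],[1,-15.2,-12.4,0,0,0,24],[1,-19,-15.5,0,0,0,30]]
  ]
}}

```text
time_s: 0.72
position: [0.3707, 0.377, 0.2043]
tool_rot: [[-0.594, 0.804, -0.001], [0.804, 0.594, -0.002], [-0.001, -0.002, -1.0]]
force: [0.9, 0.7, 1.2]
grip_width: 0.998
```

```bash
python3 -c "
from h import *
plan((.5207,.105),.2,-3)"
```

```text
t 0.72 pos [0.3707 0.377  0.2043] ps 0.3505 0.3959 F [0.9 0.7 1.2] -> [[-33.28, -5.34, 0.46], [-0.1, 0.1, 39.4]]
```

Call:
{"op": "step_arm", "data": {
  "motion": [
    [[1,-5.5,-0.9,0,0,0,8],[1,-11,-1.8,0,0,0,16],[1,-16.5,-2.7,0,0,0,24],[1,-22,-3.6,0,0,0,32],[1,-27.5,-4.5,0,0,0,39.4]]
  ]
}}

```text
time_s: 1.35
position: [0.4982, 0.1273, 0.2043]
tool_rot: [[0.056, 0.998, -0.002], [0.998, -0.056, -0.002], [-0.002, -0.002, -1.0]]
force: [0.9, -0.0, -0.1]
grip_width: 0.995
```

```bash
python3 -c "
from h import *
plan((.5207,.105),.2,-3)"
```

```text
t 1.35 pos [0.4982 0.1273 0.2043] ps 0.4908 0.1532 F [ 0.9 -0.  -0.1] -> [[-4.81, 3.0, 0.43], [-0.1, 0.1, -0.2]]
```

Now over the start point, then down to tip z = 0.045. Tool x is shelf +y, so the push runs along tool −x.

Call:
{"op": "step_arm", "data": {
  "motion": [
    [[1,-3,2,0,0,0,0],[1,-4.8,3,1,0,0,0],[1,-4.8,3,4,0,0,0],[1,-4.8,3,8,0,0,0],[1,-4.8,3,11,0,0,0]]
  ]
}}

```text
time_s: 1.98
position: [0.5236, 0.0783, 0.0916]
tool_rot: [[0.055, 0.998, -0.005], [0.998, -0.055, -0.001], [-0.002, -0.004, -1.0]]
force: [-0.4, -0.1, -0.1]
grip_width: 0.999
```

```bash
python3 -c "
from h import *
plan((.5207,.105),.045,-3)
from plant import env
for n in ('side','top'):
    s=env.snapshot(n);a=s['pixels'][...,::-1];cv2.imwrite('pics/%s1.png'%n,a)
"
```

```text
t 1.98 pos [0.5236 0.0783 0.0916] ps 0.5188 0.1056 F [-0.4 -0.1 -0.1] -> [[-0.05, 0.21, 4.66], [-0.3, 0.1, -0.1]]
```

View pics/side1.png

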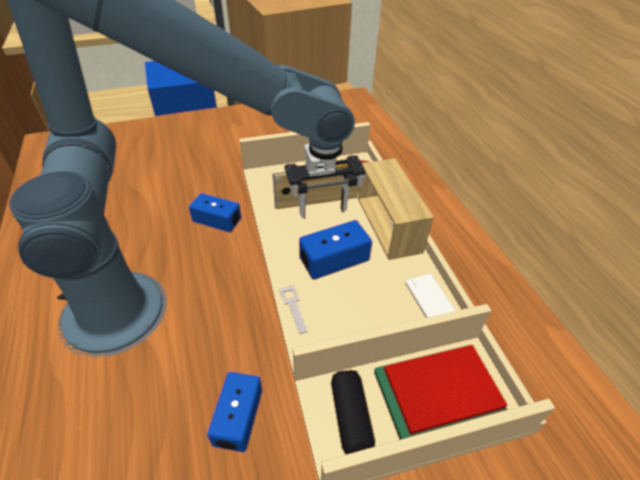

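View pics/top1.png

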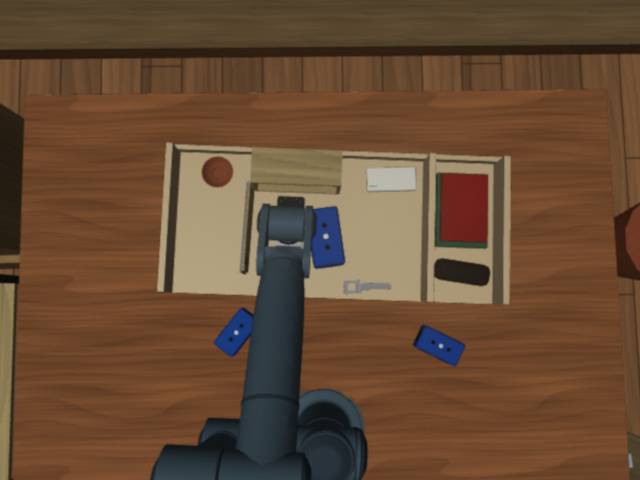

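The fingers hang between the door (top px 247) and the speaker (top px 310), straddling its length, with both sides clear. Going down.

Call:
{"op": "step_arm", "data": {
  "motion": [
    [[1,0,0.2,2,0,0,0],[1,0,0.2,4.5,0,0,0],[1,0,0.2,4.6,0,0,0],[1,0,0.2,4.6,0,0,0]]
  ]
}}

```text
time_s: 2.58
position: [0.5237, 0.0784, 0.0451]
tool_rot: [[0.054, 0.998, -0.009], [0.999, -0.054, -0.001], [-0.001, -0.009, -1.0]]
force: [-1.1, -0.2, 0.4]
grip_width: 0.999
```

Call:
{"op": "step_arm", "data": {
  "motion": [
    [[1,-1.2,0,0,0,0,0],[1,-2.4,0,0,0,0,0],[1,-3.6,0,0,0,0,0],[1,-4.8,0,0,0,0,0],[1,-6,0,0,0,0,0]]
  ]
}}

```text
time_s: 3.2
position: [0.5207, 0.0179, 0.0455]
tool_rot: [[0.055, 0.998, -0.008], [0.998, -0.055, -0.0], [-0.001, -0.008, -1.0]]
force: [1.1, 4.1, 2.3]
grip_width: 1.002
```

```bash
cat > look.py <<'E'
import sys
from h import *
from plant import env
k=sys.argv[1]
for n in ('side','top'):
    s=env.snapshot(n);a=s['pixels'][...,::-1];pickle.dump(s,open(n+k+".pkl","wb"))
    a=a[120:360,200:500] if n=='side' else a[130:320,150:520]
    cv2.imwrite(f'pics/{n}{k}.png',cv2.resize(a,None,fx=2,fy=2))
E
python3 look.py 2; python3 -c "
from h import *
plan((.5207,-.1686),.045,-3)"
```

```text
t 3.3 pos [0.5202 0.0171 0.0451] ps 0.5186 0.0443 F [ 0.7 -0.1 -0.8] -> [[-21.29, 0.29, 0.06], [-0.6, 0.1, -0.2]]
```

View pics/side2.png

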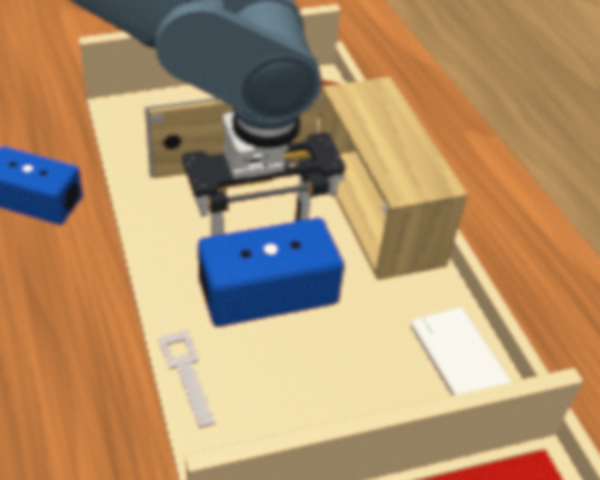

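The speaker has squared up against both fingertips and stands upright. I'll keep pushing.

Call:
{"op": "step_arm", "data": {
  "motion": [
    [[1,-1.5,0,0,0,0,0],[1,-3,0,0,0,0,0],[1,-4.5,0.1,0,0,0,0],[1,-6,0.1,0,0,0,0],[1,-7.5,0.1,0,0,0,0]]
  ]
}}

```text
time_s: 3.92
position: [0.5165, -0.0588, 0.045]
tool_rot: [[0.056, 0.998, -0.011], [0.998, -0.056, -0.002], [-0.002, -0.011, -1.0]]
force: [0.4, 3.7, -0.3]
grip_width: 1.001
```

Call:
{"op": "step_arm", "data": {
  "motion": [
    [[1,-1.5,0,0,0,0,0],[1,-3,0,0,0,0,0],[1,-4.5,0.1,0,0,0,0],[1,-6,0.1,0,0,0,0],[1,-7.5,0.1,0,0,0,0]]
  ]
}}

```text
time_s: 4.55
position: [0.5131, -0.1348, 0.045]
tool_rot: [[0.056, 0.998, -0.011], [0.998, -0.056, -0.002], [-0.002, -0.011, -1.0]]
force: [0.5, 3.3, -1.3]
grip_width: 1.001
```

```bash
python3 look.py 3; python3 -c "
from h import *
plan((.5207,-.1686),.045,-3)"
```

```text
t 4.65 pos [ 0.5135 -0.136   0.0454] ps 0.5199 -0.1089 F [ 0.4  0.8 -0.1] -> [[-5.97, 0.11, 0.06], [-0.6, 0.2, -0.3]]
```

View pics/side3.png

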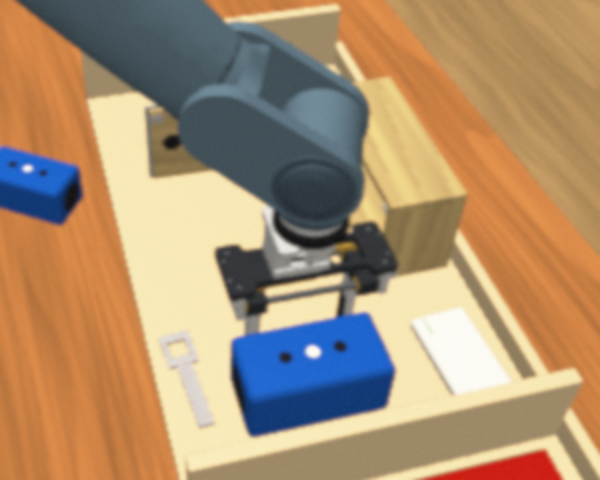

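On course, clear of the opener and the power bank. About 6 cm is left, so I'll slow down for the last part.

Call:
{"op": "step_arm", "data": {
  "motion": [
    [[1,-1.2,0,0,0,0,-0.2],[1,-2.4,0,0,0,0,-0.3],[1,-3.6,0.1,0,0,0,-0.3],[1,-4.5,0.1,0,0,0,-0.3],[1,-5,0.1,0,0,0,-0.3]]
  ]
}}

```text
time_s: 5.28
position: [0.5115, -0.1865, 0.0455]
tool_rot: [[0.052, 0.999, -0.01], [0.999, -0.053, -0.003], [-0.004, -0.01, -1.0]]
force: [1.1, 2.8, -0.9]
grip_width: 1.001
```

Call:
{"op": "step_arm", "data": {
  "motion": [
    [[1,-0.3,0,0,0,0,0],[1,-0.5,0,0,0,0,0],[1,-0.7,0,0,0,0,0],[1,-0.9,0,0,0,0,0]]
  ]
}}

```text
time_s: 5.78
position: [0.5111, -0.1903, 0.0455]
tool_rot: [[0.052, 0.999, -0.011], [0.999, -0.052, 0.007], [0.006, -0.011, -1.0]]
force: [0.6, 27.4, 10.2]
grip_width: 0.999
```

```bash
python3 -c "
from h import *
plan((.5207,-.1686),.045,-3)"
```

```text
t 5.78 pos [ 0.5111 -0.1903  0.0455] ps 0.5204 -0.1633 F [ 0.6 27.4 10.2] -> [[-0.53, 0.03, 0.05], [-0.6, -0.4, 0.0]]
```

The force rises to 27 N at the stop, so the speaker is against the divider. Backing off and looking.

Call:
{"op": "step_arm", "data": {
  "motion": [
    [[1,-0.2,0,0,0,0,0],[1,0.5,0,0,0,0,0],[1,2.5,0,0,0,0,0],[1,5,0,0,0,0,0],[1,8,0,-1,0,0,0]]
  ]
}}

```text
time_s: 6.4
position: [0.5149, -0.1092, 0.0557]
tool_rot: [[0.053, 0.999, -0.012], [0.999, -0.053, 0.007], [0.006, -0.012, -1.0]]
force: [1.0, 0.3, 1.0]
grip_width: 1.001
```

Call:
{"op": "step_arm", "data": {
  "motion": [
    [[1,0,0,-4,0,0,0],[1,0,-1,-8,0,0,0],[0.5,0,-3,-13,0,0,0],[0,5,-5,-15,0,0,0],[0,10,-7,-15,0,0,0]]
  ]
}}

```text
time_s: 7.02
position: [0.4527, -0.0058, 0.2098]
tool_rot: [[0.054, 0.999, -0.006], [0.999, -0.054, 0.005], [0.004, -0.007, -1.0]]
force: [-0.5, 0.4, -0.4]
grip_width: 0.717
```

```bash
python3 look.py 4
python3 - <<'E'
from h import *
s=pickle.load(open("side4.pkl","rb"));t=pickle.load(open("top4.pkl","rb"))
for n,S in(("side",s),("top",t)):
    for i,st,c in blobs(S["pixels"])[2]: print(n,st,c.round(1))
plan((.5,.2),.2,-3)
E
```

```text
side [ 146   66   69   49 2177] [176.7  92.6]
side [ 190  194   49   37 1224] [213.8 211.6]
side [ 324  297   81   41 2025] [361.6 316.6]
side [ 208  372   53   79 2681] [235.3 410.7]
top [ 393  213   33   58 1674] [409.2 242.1]
top [ 215  309   44   47 1051] [236.4 332. ]
top [ 414  326   50   40 1043] [439.2 345.2]
t 7.12 pos [ 0.4508 -0.0031  0.2077] ps 0.4504 0.0205 F [ 0.3  0.3 -0.4] -> [[17.93, 5.06, 0.82], [-0.6, -0.3, 0.3]]
```

View pics/side4.png

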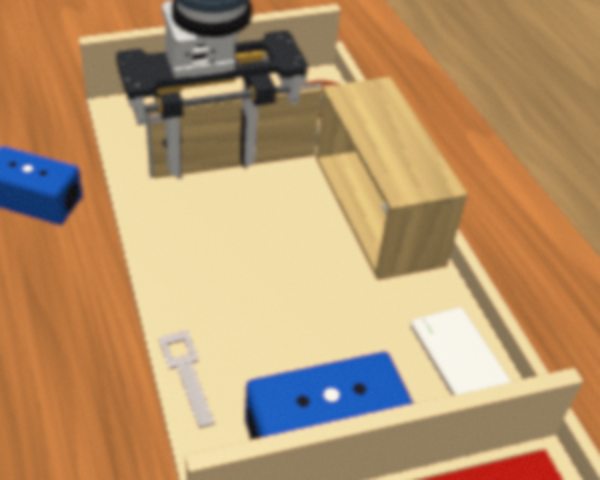

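View pics/top4.png

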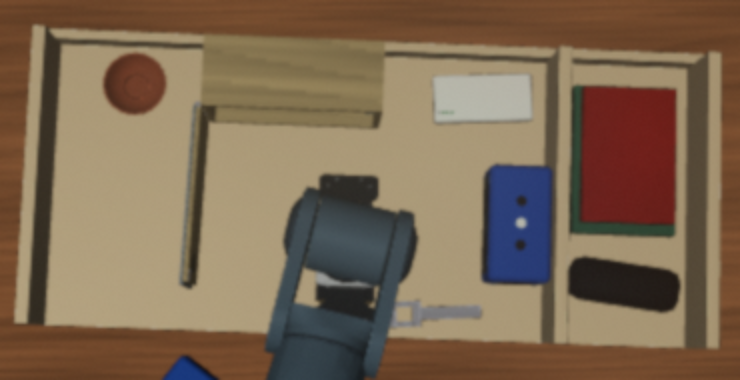

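```bash
cat > meas.py <<'E'
import sys
from h import *
k=sys.argv[1]
s=pickle.load(open(f"side{k}.pkl","rb"));t=pickle.load(open(f"top{k}.pkl","rb"))
m,l,bl=blobs(t["pixels"]); b=min(bl,key=lambda b:abs(b[2][0]-409)+abs(b[2][1]-242))
mm=cv2.morphologyEx((l==b[0]).astype('uint8'),cv2.MORPH_CLOSE,np.ones((9,9)))
c=max(cv2.findContours(mm,0,1)[0],key=cv2.contourArea)
P=np.array([onz(t,p,.094)[:2] for p in cv2.boxPoints(cv2.minAreaRect(c))]);e=max([P[i]-P[i-1] for i in range(4)],key=np.linalg.norm)
Q=P.mean(0)
def wh(img,x,y,r=6):
    x,y=int(x),int(y);g=img[y-r:y+r+1,x-r:x+r+1].astype(float).min(2); w=np.clip(g-110,0,None); yy,xx=np.mgrid[y-r:y+r+1,x-r:x+r+1]; return np.array([(w*xx).sum(),(w*yy).sum()])/w.sum()
a=wh(t["pixels"],410,241);q=wh(s["pixels"],366,317);K,err=tri(t,a,s,q)
print("knob",K,err,"y in stop frame (knob, rect):",K[:2]@YS+.2626,Q@YS+.2626,"yaw rel shelf (mod 180)",np.degrees(np.arctan2(e[1],e[0]))+3)
E
python3 meas.py 4
```

```text
knob [ 0.50490144 -0.24384577  0.09886627] 0.00010742290964028215 y in stop frame (knob, rect): 0.04551291002006547 0.04751275959959614 yaw rel shelf (mod 180) 180.01162999750542
```

The speaker is flush: stop-frame y is about 0.0455, yaw 0.0°. Next comes the door geometry in the shelf axes.

Run:
```python
from h import *
t=pickle.load(open("top4.pkl","rb"))
cv2.imwrite("pics/door4.png",cv2.resize(t["pixels"][170:285,225:345,::-1],None,fx=5,fy=5,interpolation=cv2.INTER_CUBIC))
```

```text
(no output)
```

View pics/door4.png

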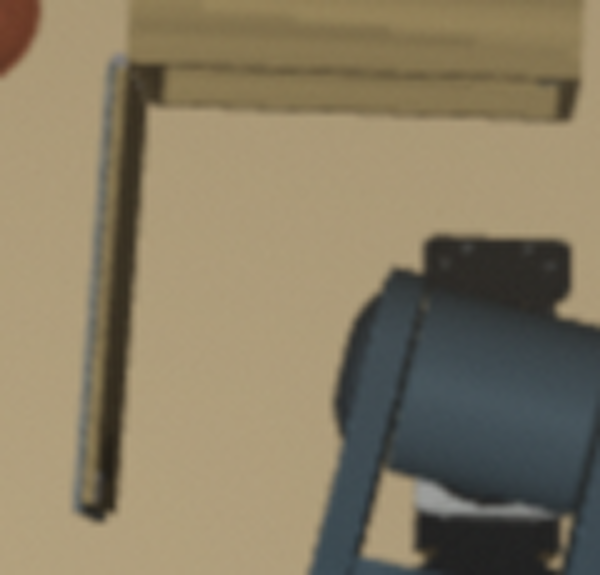

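Run:
```python
from h import *
t=pickle.load(open("top4.pkl","rb"))
for n,p,z in(("outer hinge",(247,181.6),.141),("outer free",(240,272.4),.141),("box +y corner",(250.6,182.8),.143),("box -y corner",(225+580/5,170+80/5),.143)):
    P=onz(t,p,z)[:2];print(n,P.round(4),(P@XS).round(4),(P@YS).round(4))
plan((.42,.30),.2,-3)
```

```text
outer hinge [0.6641 0.189 ] 0.6533 0.2235
outer free [0.4252 0.2082] 0.4137 0.2302
box +y corner [0.6604 0.1793] 0.6501 0.2137
box -y corner [ 0.6487 -0.0584] 0.6509 -0.0244
t 7.12 pos [ 0.4508 -0.0031  0.2077] ps 0.4504 0.0205 F [ 0.3  0.3 -0.4] -> [[27.96, -2.9, 0.96], [-0.6, -0.3, 0.3]]
```

Call:
{"op": "step_arm", "data": {
  "motion": [
    [[0,5,0,0,0,0,0],[0,10.5,0,0,0,0,0],[0,16,0,0,0,0,0],[0,21.5,0.1,0,0,0,0],[0,26,0.1,0.5,0,0,0]]
  ]
}}

```text
time_s: 7.75
position: [0.4646, 0.2585, 0.2045]
tool_rot: [[0.047, 0.999, -0.009], [0.999, -0.047, 0.006], [0.006, -0.009, -1.0]]
force: [0.7, -0.7, -0.2]
grip_width: 0.098
```

```bash
python3 -c "
from h import *
plan((.4515,.275),.07,-3)"
```

```text
t 7.75 pos [0.4646 0.2585 0.2045] ps 0.4504 0.2824 F [ 0.7 -0.7 -0.2] -> [[-0.82, 0.22, 13.44], [-0.5, -0.3, 0.3]]
```

Call:
{"op": "step_arm", "data": {
  "motion": [
    [[0,-0.5,0.1,3,0,0,0],[0,-0.5,0.1,7,0,0,0],[0,-0.5,0.2,11,0,0,0],[0,-0.5,0.2,13.4,0,0,0],[0,-0.5,0.2,13.4,0,0,0]]
  ]
}}

```text
time_s: 8.38
position: [0.4637, 0.2535, 0.0683]
tool_rot: [[0.047, 0.999, -0.013], [0.999, -0.047, 0.004], [0.004, -0.013, -1.0]]
force: [0.7, -0.4, 1.1]
grip_width: 0.007
```

```bash
cat > arc.py <<'E'
import sys
from h import *
from plant import env
H=np.array([.6505,.2145]);r=.2
o=env.get_obs();p=np.array(o["position"]);Rt=np.array(o["tool_rot"])
print("ps",p[:2]@XS,p[:2]@YS,"z",p[2],"F",np.round(o["force"],1),o["grip_width"])
for th in map(float,sys.argv[1].split(",")):
    u=np.array([-np.sin(th),-np.cos(th)]);n=np.array([-np.cos(th),np.sin(th)])
    g=8*abs(np.sin(th))+12.5*abs(np.cos(th))
    c=H+r*u+(.010+g/1000)*n
    print(th,c.round(3),(Rt.T@(np.r_[c[0]*XS+c[1]*YS,.07]-p)*100).round(2))
E
python3 arc.py 1.6,1.5,1.4,1.3,1.2,1.1,1.0,.9,.8,.7,.6,.5,.4,.3,.2,.1,0; python3 look.py 5
```

```text
ps 0.4498328178054872 0.27741755310491945 z 0.06834367970285532 F [ 0.7 -0.4  1.1] 0.0066467723880891
1.6 [0.451 0.239] [-3.87  0.11 -0.18]
1.5 [0.45  0.219] [-5.82 -0.05 -0.19]
1.4 [0.45 0.2 ] [-7.72 -0.03 -0.19]
1.3 [0.452 0.181] [-9.61  0.18 -0.2 ]
1.2 [0.456 0.163] [-11.49   0.57  -0.22]
1.1 [0.462 0.144] [-13.34   1.14  -0.23]
1.0 [0.47  0.126] [-15.13   1.89  -0.25]
0.9 [0.479 0.109] [-16.86   2.81  -0.26]
0.8 [0.49  0.093] [-18.49   3.92  -0.28]
0.7 [0.503 0.077] [-20.02   5.18  -0.31]
0.6 [0.517 0.063] [-21.43   6.61  -0.33]
0.5 [0.533 0.051] [-22.7    8.18  -0.35]
0.4 [0.55 0.04] [-23.81   9.88  -0.38]
0.3 [0.568 0.031] [-24.74  11.7   -0.41]
0.2 [0.587 0.023] [-25.49  13.62  -0.43]
0.1 [0.607 0.018] [-26.04  15.62  -0.46]
0.0 [0.628 0.014] [-26.38  17.67  -0.49]
```

View pics/side5.png

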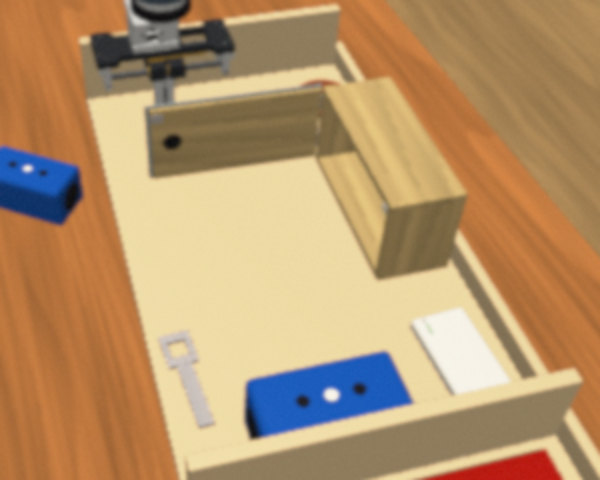

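The shut fingers are down on the outer (+y) side of the door, near the finger hole. Now following the arc.

Call:
{"op": "step_arm", "data": {
  "motion": [
    [[0,-1.5,0.1,0,0,0,0],[0,-3,0.1,0,0,0,0],[0,-4.5,0.1,0,0,0,0],[0,-5.8,0,0,0,0,0],[0,-7,0,0,0,0,0]]
  ]
}}

```text
time_s: 9.1
position: [0.4628, 0.1834, 0.071]
tool_rot: [[0.047, 0.999, -0.007], [0.999, -0.047, 0.006], [0.006, -0.007, -1.0]]
force: [1.0, 1.1, 0.6]
grip_width: 0.003
```

```bash
python3 arc.py 1.4,1.3,1.2,1.1,1.0,.9,.8;  python3 look.py 6
```

```text
ps 0.452556568896889 0.20739882905244983 z 0.07102017001906379 F [1.  1.1 0.6] 0.0031111837082327598
1.4 [0.45 0.2 ] [-0.72 -0.26  0.1 ]
1.3 [0.452 0.181] [-2.61 -0.05  0.09]
1.2 [0.456 0.163] [-4.49  0.34  0.07]
1.1 [0.462 0.144] [-6.33  0.91  0.06]
1.0 [0.47  0.126] [-8.13  1.66  0.04]
0.9 [0.479 0.109] [-9.85  2.59  0.03]
0.8 [0.49  0.093] [-1.149e+01  3.690e+00  1.000e-02]
```

View pics/side6.png

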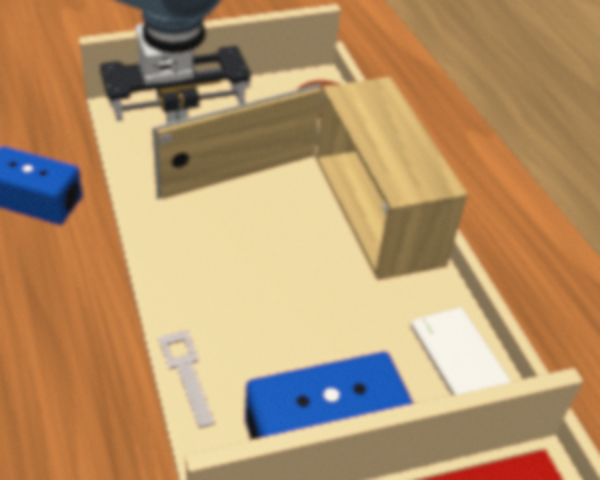

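The door is swinging with about 1 N on the tool, so I'll keep going.

Call:
{"op": "step_arm", "data": {
  "motion": [
    [[0,-1.7,-0.1,0,0,0,0],[0,-3.5,0.1,0,0,0,0],[0,-5.4,0.6,0,0,0,0],[0,-7.2,1.3,0,0,0,0],[0,-9,2.1,0,0,0,0]]
  ]
}}

```text
time_s: 9.82
position: [0.4786, 0.0913, 0.0698]
tool_rot: [[0.048, 0.999, -0.009], [0.999, -0.048, 0.006], [0.005, -0.009, -1.0]]
force: [0.3, 2.3, -0.7]
grip_width: 0.006
```

```bash
python3 arc.py 1,.9,.8,.7,.6,.5,.4,.3
```

```text
ps 0.47314331358063144 0.11620157048476393 z 0.06980154527492494 F [ 0.3  2.3 -0.7] 0.006096683426239141
1.0 [0.47  0.126] [ 1.   -0.36 -0.01]
0.9 [0.479 0.109] [-0.72  0.57 -0.03]
0.8 [0.49  0.093] [-2.36  1.68 -0.05]
0.7 [0.503 0.077] [-3.89  2.94 -0.07]
0.6 [0.517 0.063] [-5.29  4.37 -0.09]
0.5 [0.533 0.051] [-6.56  5.94 -0.11]
0.4 [0.55 0.04] [-7.66  7.65 -0.13]
0.3 [0.568 0.031] [-8.6   9.47 -0.15]
```

Call:
{"op": "step_arm", "data": {
  "motion": [
    [[0,-1.3,1,0,0,0,0],[0,-2.8,2.1,0,0,0,0],[0,-4.2,3.4,0,0,0,0],[0,-5.5,4.7,0,0,0,0],[0,-6.6,6,0,0,0,0]]
  ]
}}

```text
time_s: 10.45
position: [0.5361, 0.0216, 0.0687]
tool_rot: [[0.048, 0.999, -0.009], [0.999, -0.048, 0.006], [0.005, -0.01, -1.0]]
force: [-1.2, 0.9, 0.2]
grip_width: 0.004
```

```bash
python3 look.py 7; python3 arc.py .6,.5,.4,.3,.2,.1,0
```

```text
ps 0.5350374510422199 0.049026821392881705 z 0.06908097817833461 F [ 0.  -0.2 -0.3] 0.007374618505475344
0.6 [0.517 0.063] [ 1.45 -1.79 -0.07]
0.5 [0.533 0.051] [ 0.19 -0.22 -0.09]
0.4 [0.55 0.04] [-0.92  1.49 -0.11]
0.3 [0.568 0.031] [-1.85  3.31 -0.13]
0.2 [0.587 0.023] [-2.59  5.23 -0.15]
0.1 [0.607 0.018] [-3.14  7.23 -0.16]
0.0 [0.628 0.014] [-3.48  9.29 -0.18]
```

View pics/side7.png

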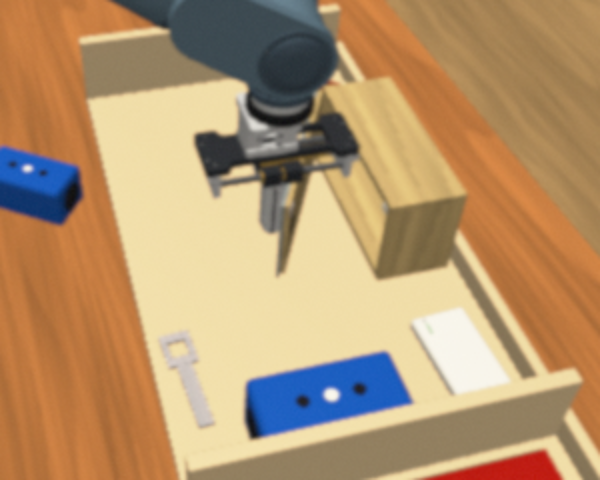

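Before the gripper's wide side passes over the box, I'll raise the tip to 0.095, where the fingers still overlap the door by 46 mm, then finish the arc.

Call:
{"op": "step_arm", "data": {
  "motion": [
    [[0,0.3,-0.5,-1.3,0,0,0],[0,0.3,-0.4,-2.6,0,0,0],[0,-0.4,0.7,-2.7,0,0,0],[0,-1.2,2,-2.7,0,0,0],[0,-1.8,3.3,-2.7,0,0,0]]
  ]
}}

```text
time_s: 11.18
position: [0.5699, 0.0006, 0.0954]
tool_rot: [[0.05, 0.999, -0.008], [0.999, -0.05, 0.005], [0.005, -0.009, -1.0]]
force: [-1.0, 1.9, 0.9]
grip_width: 0.007
```

```bash
python3 look.py 8; python3 arc.py .4,.3,.2,.1,0
```

```text
ps 0.5697318272411631 0.029935360451975035 z 0.09545364842964878 F [-0.3 -0.2  0.6] 0.004699086918370052
0.4 [0.55 0.04] [ 0.99 -1.96  2.56]
0.3 [0.568 0.031] [ 0.06 -0.14  2.55]
0.2 [0.587 0.023] [-0.69  1.78  2.53]
0.1 [0.607 0.018] [-1.23  3.78  2.51]
0.0 [0.628 0.014] [-1.57  5.84  2.5 ]
```

View pics/side8.png

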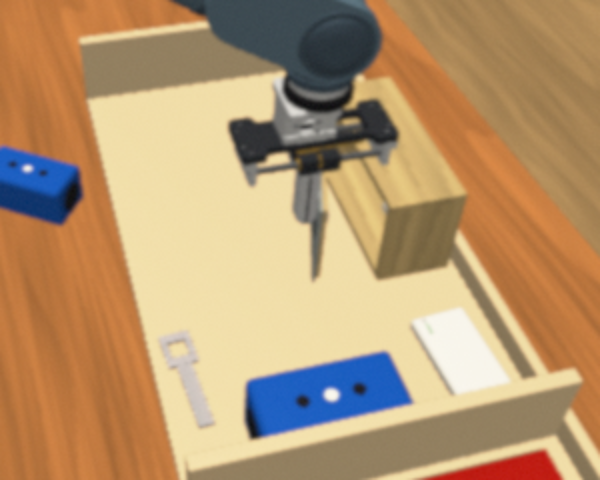

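Call:
{"op": "step_arm", "data": {
  "motion": [
    [[0,-0.4,1,0,0,0,0],[0,-0.7,2,0,0,0,0],[0,-1,3,0,0,0,0],[0,-1.2,4,0,0,0,0],[0,-1.4,5,0,0,0,0]]
  ]
}}

```text
time_s: 11.9
position: [0.6204, -0.0165, 0.095]
tool_rot: [[0.05, 0.999, -0.007], [0.999, -0.05, 0.004], [0.004, -0.008, -1.0]]
force: [-1.2, 1.0, -0.9]
grip_width: 0.006
```

Call:
{"op": "step_arm", "data": {
  "motion": [
    [[0,0,0.4,0,0,0,0],[0,0,0.7,0,0,0,0],[0,0,1,0,0,0,0],[0,0,1.3,0,0,0,0]]
  ]
}}

```text
time_s: 12.4
position: [0.6312, -0.0172, 0.0949]
tool_rot: [[0.05, 0.999, -0.014], [0.999, -0.05, 0.004], [0.004, -0.014, -1.0]]
force: [-18.7, -1.1, 10.6]
grip_width: 0.005
```

```bash
python3 look.py 9; python3 arc.py 0
```

```text
ps 0.631111979859 0.015836050370870436 z 0.09494702074422962 F [-10.7  -0.8   7.8] 0.0032460004538111932
0.0 [0.628 0.014] [-0.14 -0.28  2.5 ]
```

View pics/side9.png

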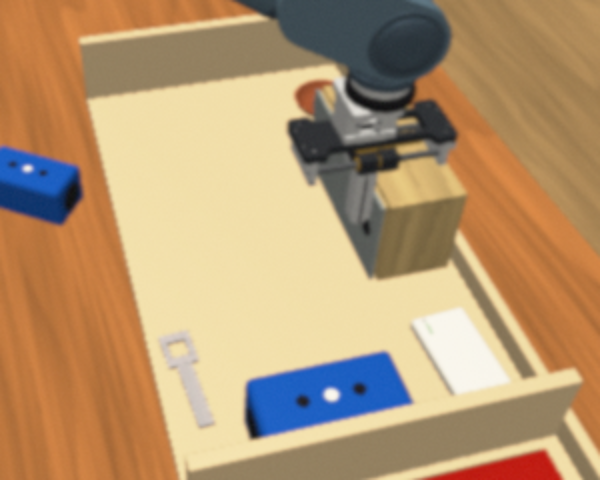

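The door has met the rigid stop at 18.7 N, with its face lying along the box front. Holding briefly, then retreating.

Call:
{"op": "step_arm", "data": {
  "motion": [
    [[0,0,0.2,0,0,0,0],[0,0,0.2,0,0,0,0],[0,0,-1,0,0,0,0],[0,0,-4,0,0,0,0],[0,0,-8,-1,0,0,0]]
  ]
}}

```text
time_s: 13.12
position: [0.5503, -0.0131, 0.1057]
tool_rot: [[0.05, 0.999, -0.014], [0.999, -0.05, 0.005], [0.004, -0.014, -1.0]]
force: [0.2, -0.1, 0.5]
grip_width: 0.007
```

Call:
{"op": "step_arm", "data": {
  "motion": [
    [[0,0,-1,-4,0,0,0],[0,0,-4,-10,0,0,0],[0,0,-8,-13,0,0,0],[0,0,-13,-15,0,0,0],[0,0,-16,-15,0,0,0]]
  ]
}}

```text
time_s: 13.75
position: [0.3921, -0.0057, 0.26]
tool_rot: [[0.049, 0.999, -0.008], [0.999, -0.049, 0.003], [0.003, -0.009, -1.0]]
force: [-0.7, 0.8, -0.1]
grip_width: 0.007
```

```bash
python3 look.py 10; python3 meas.py 10; python3 arc.py 0
python3 - <<'E'
from h import *
t=pickle.load(open("top10.pkl","rb"));cv2.imwrite("pics/door10.png",cv2.resize(t["pixels"][140:260,225:365,::-1],None,fx=5,fy=5,interpolation=cv2.INTER_CUBIC))
a=pickle.load(open("top0.pkl","rb"))["pixels"]
# bystander shift check
for n,(x,y,w,h) in dict(pb=(364,164,56,32),dish=(200,154,36,36),opener=(340,276,54,20)).items():
    for k,im in(("top0",a),("top10",t["pixels"])):
        g=im[y:y+h,x:x+w].astype(np.float32)
    r=cv2.phaseCorrelate(cv2.cvtColor(a[y:y+h,x:x+w],cv2.COLOR_RGB2GRAY).astype(np.float32),cv2.cvtColor(t["pixels"][y:y+h,x:x+w],cv2.COLOR_RGB2GRAY).astype(np.float32));print(n,r)
E
```

```text
knob [ 0.50490473 -0.24383613  0.09886344] 0.00012127566250593486 y in stop frame (knob, rect): 0.045522709816564616 0.047484219986552834 yaw rel shelf (mod 180) 179.9882364911762
ps 0.39131292228502845 0.014964646304155567 z 0.2585120639071082 F [-0.5 -0.3  0.9] 0.0023007804971807034
0.0 [0.628 0.014] [-0.16 23.87 18.59]
pb ((-0.00972182176620251, 0.013019636377293864), 0.9349710496763388)
dish ((-0.09805641756158678, -0.09306575188364619), 0.9238496176254603)
opener ((-0.28106296793532337, 0.054567842210774486), 0.269682483319883)
```

View pics/side10.png

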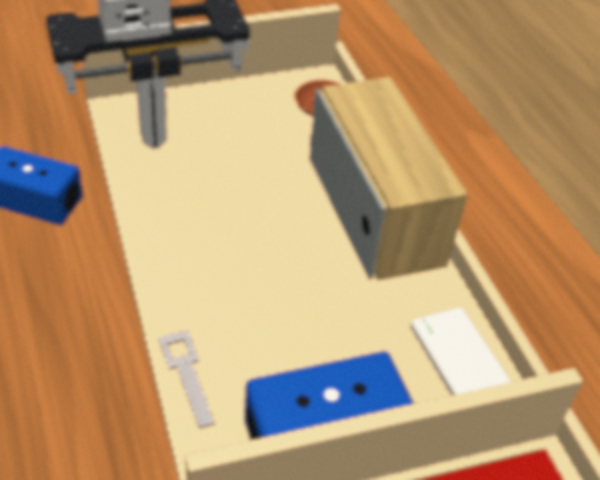

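View pics/door10.png

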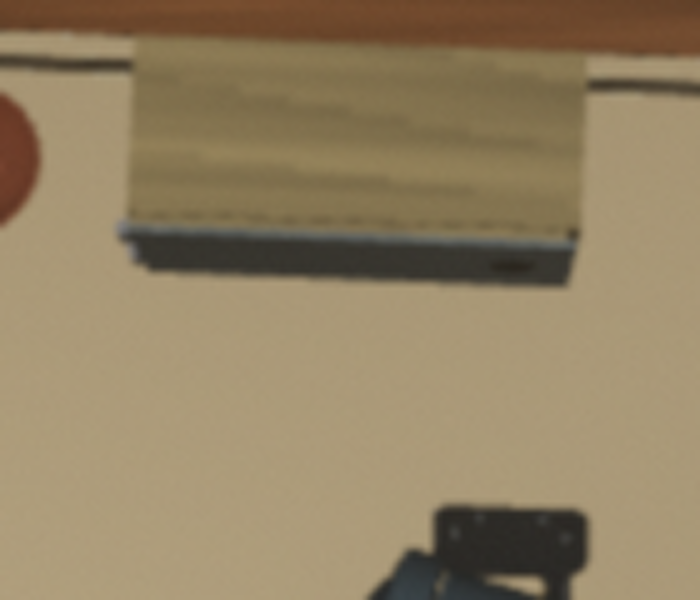

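The door's grey face lies along the box front: its edge from (122,228) to (575,243) in the crop is parallel to the box's back edge within about 0.3°. The speaker hasn't moved, the bystanders are unmoved, and the arm is clear. Handing in.

```bash
python3 -c "
from plant import env
print(env.close_job())"
```

```text
the job is handed in; nothing more can be done
None
```

The speaker is flush against the divider and the key box door is shut. I handed the job in at about 14 s; it gives no verdict, so success isn't confirmed by the judge.

- **Speaker:** I pushed it along the shelf with two open fingertips on the grille side until the force at the divider reached 27 N. The final pictures put its centre 45.5 mm from the divider face by the knob, or 47.5 mm by the outline. Full contact is 43 mm and the limit is 52 mm. It is parallel to the divider within 0.1° and upright in the final view.
- **Door:** I swung it shut with closed fingertips on the grey outer face, following the hinge arc, until it met its stop at about 19 N. In the final top view its face is parallel to the box within about 0.3°; the limit is 2°.
- **Power bank, dish and opener:** all three match the first picture within about 0.3 px, or 1 mm. The opener's image match was weak (0.27), so for it I relied on the side view, where it looks unmoved.
- **Arm:** it stood clear of everything, with no contact force, when I handed in.

The two speaker distances differ by 2 mm, which is within the camera calibration.

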